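# Turn the pot carousel by an arm

### The job

Bring the jar with the screw lid round to the pointer: push on a bare arm of the pot carousel with a fingertip until the jar stands directly in front of the pointer's tip, then take the finger away and leave the carousel at rest. Turn it either way round; do not touch, lift or tip any of the four pots, and leave the wooden peg block and the marker pen where they are.

Things in the scene. Friction and masses are not known exactly. Their poses are not given: they have to be found in the camera images.
- carousel_base: round wooden foot of the carousel, fixed to the table, 150 mm across and 12 mm high; origin at its centre on the table, z up along the carousel's turning axis. It stands somewhere different each time, about 0.51 to 0.57 m ahead of the robot. From its centre an aluminium pillar carries the wheel
- hub_top (a point): centre of the top of the wheel's hub (46 mm across, top 62 mm above the table; a bolt head stands 4 mm higher), on the turning axis, z up. Its axes turn with the light wooden wheel, whose four level arms, 90 degrees apart, run out in the directions +x, +y, -x and -y of this frame
- spoke_mid (a point): middle of the top edge of the arm in the hub frame's +x direction, 66 mm from the axis, 60 mm above the table. Each of the four like arms is a bar 10 mm wide and 18 mm high (42 to 60 mm above the table), bare from the hub (23 mm from the axis) to its cup holder (109 mm). Between the arms is open room for a finger, above the foot (its top at 12 mm)
- holder (a point): centre of the inner floor of the round cup holder at the end of that same arm, 135 mm from the axis, 41 mm above the table. All four holders are alike: 52 mm across outside, 47 mm inside, from 38 to 56 mm above the table; the pots stand in them. Arms and holders reach 161 mm from the axis
- wheel (a joint): angle of the wheel on its foot, rad, 0 at the start, growing anticlockwise seen from above. It turns freely either way with no stop in reach, is held by a friction of about 0.12 N m (about 1.7 N of push 70 mm from the axis) and stays where it is left, hardly coasting
- pointer_spot (a point): where the middle of the jar's underside is to come, 135 mm from the turning axis, 41 mm above the table; its x axis points outward to the pointer. The pointer is a fixed brass bracket on the robot's side: a strip 20 mm wide, 4 mm high out of the foot, then a post with a level diamond plate on top, 50 mm high, one corner aimed at the axis (that tip 171 mm, far corner 206 mm from it)
- lidded_jar: low jar closed by a wide dark screw lid, 40 mm across and 36 mm high, loose in one of the four cup holders (which one varies), the only pot with a lid; origin at the middle of its underside, 41 mm above the table
- beaker: straight-sided open beaker, 33 mm across and 40 mm high, loose in a cup holder; origin at the middle of its underside
- cup_a: open mixing cup that tapers to its foot, 41 mm across and 28 mm high, loose in a cup holder; origin at the middle of its underside
- cup_b: a second open mixing cup like the other, 41 mm across and 28 mm high, loose in a cup holder; origin at the middle of its underside
- peg_block: wooden block with two upright pegs, 48 x 120 mm and 54 mm high, loose on the table to the right of the carousel (-y); origin at the middle of its underside; to be left alone
- marker: white marker pen with a blue cap, 131 mm long and 15 mm thick, lying loose on the table to the left of the carousel (+y); origin at the middle of its underside; to be left alone
Things that resemble listed ones, but are neither listed nor needed, are in the scene too. Leave any orange or yellow look-alike of the beaker alone.

How it is judged:
At the end, for the whole second after the job is handed in: The middle of the lidded jar is within 12 mm, seen from above, of the spot in line with the pointer's tip; the wheel is at rest (under 0.03 rad/s); all four pots stand seated in their cup holders (underside 35 to 47 mm above the table, tilted less than 0.12 rad) (horizontal distance between lidded_jar and pointer_spot below 0.012 m and velocity of joint wheel between -0.03 and 0.03 rad/s and angle between each of lidded_jar, beaker, cup_a, cup_b's own z axis and vertical below 0.12 rad and height (world z) of lidded_jar between 0.035 and 0.047 m and height (world z) of beaker between 0.035 and 0.047 m and height (world z) of cup_a between 0.035 and 0.047 m and height (world z) of cup_b between 0.035 and 0.047 m); the robot touches nothing.
It fails at once if a pot is touched by the robot (more than 1 N) (contact force between any of the fingers, the arm and lidded_jar above 1 N or contact force between any of the fingers, the arm and beaker above 1 N or contact force between any of the fingers, the arm and cup_a above 1 N or contact force between any of the fingers, the arm and cup_b above 1 N).
It fails at once if a pot is lifted out of its seat (underside more than 55 mm above the table) or tipped by more than 0.4 rad (height (world z) of any of lidded_jar, beaker, cup_a, cup_b above 0.055 m or angle between any of lidded_jar, beaker, cup_a, cup_b's own z axis and vertical above 0.4 rad).
It fails at once if the peg block or the marker pen is moved by more than 15 mm (distance of any of peg_block, marker from where it was at the start of the episode above 0.015 m).
It also fails if it takes over 51 s, if anything falls off the work surface, if the arm or the gripper's body presses on something with over 40 N, if the wrist force passes 120 N, or if a joint passes its speed limit or range.

### The arm

A 7-joint arm with a two-finger parallel gripper is mounted at the origin on a cart in front of the work surface, level with it; the furniture and walls round the work are solid. World frame = base frame: x ahead of the robot, y to its left, z up, the work surface at z = 0. Lengths are in m, angles in rad, forces in N, time in s.
With the tool pointing down it reaches from about 0.4 to 0.875 m from the base axis. Payload 19.3 kg.
Tool frame: the origin (TCP) lies at the very end of the fingers, on their centre line; the grasp point (between the pads) lies 19 mm behind it; z points along the fingers, y is the direction in which the jaws open and shut (so a half turn about z gives the same grasp; the last joint's range is limited). The gripper opens to 85 mm and grips with 20 to 120 N. Pads are 22 mm wide; open, the fingers measure 114 mm over their backs; the gripper's body (76 mm by 85 mm) begins 54 mm behind the grasp point. The pads swing forward as they close: fully open they stand 13 mm farther back than shut.
Start: joints at [1.097, 0.521, -0.036, 1.599, 0.021, 1.021, -0.113], TCP at [0.246, -0.575, 0.231] pointing down, gripper open.
Joint ranges: [-2.91, 2.91], [-0.3, 2.13], [-1.5, 1.42], [0.17, 2.43], [-1.26, 4.41], [0.16, 1.93], [-2.52, 2.52]. Speed limits (rad/s): [1.89, 1.89, 2.39, 2.39, 3.01, 3.01, 3.01].

### API

Orientations are given as [roll, pitch, yaw] about the fixed x, y, z axes, in that order (R = Rz(yaw) Ry(pitch) Rx(roll)).
In Python, from workcell import bot, grab_frame, calibration, workorder gives the robot as it stands.
- The arm moves only by the tool move_arm, never from a script. Its arguments are lists of equal length, an entry for each row: "jaw": the closure in counts, from 0 (fully open) to 255 (shut); "dp": the shift along the tool's x, y, z in units of 800 mm (1.0 is 800 mm), a list of three; "rotation": the turn, a rotation vector about the tool's x, y, z in units of pi rad (1.0 is pi rad), a list of three. In form: {"jaw": [jaw, ...], "dp": [[dx, dy, dz], ...], "rotation": [[rx, ry, rz], ...]}. A call has 1 to 10 rows; each row shifts and turns the commanded pose from where the row before left it, along the tool's axes as they then stand; what a row does not reach is not made up. A row lasts 1/8 s, in which the tool goes at most 62.5 mm and 10.7 degrees, less where a joint would pass 70% of its speed; a pose out of reach is approached as far as the arm can. A call with a number of a shift or a turn outside -1 to 1 is refused whole. A call with a gripper value outside its range is refused whole. The fingers move at their own pace and stop on an object; "squeeze" is the grip in N (left out, the last holds). Time passes only in rows, so rows that do not move let the fingers close. It gives the time, the measured TCP pose, the force and the opening at its end, in the units of the state.
- bot.observe(): the state, without advancing time (a new reading comes with each control period).
- grab_frame(name): name is "side" or "top"; returns the picture (384x512x3 uint8, blue, green, red); there is no depth.
- calibration(name): a dict with "camera_matrix" (3x3 intrinsics, pixels), "T" (4x4, takes a point from camera to world coordinates). Camera axes: x right, y down, z forward; pixel columns grow to the right and rows downward; lengths in m; the calibration is good to about 2 mm. A picture is of the moment at which its call begins. calibration takes no time and is no camera call.
- workorder.job_done(): hands the job in, once; it reports no verdict.
The state is a dict: "clock": time; "qpos": joint angles; "qd": joint speeds; "joint_efforts": joint torques, N m; "position": TCP position; "tool_rot": TCP orientation; "force": force on the tool from outside, world axes, zero at the start; "moment": the same for the moment, N m; "grip_width": finger opening in m.
Only numpy, scipy, OpenCV 4.12 (cv2) and the standard library are available. Lean on these libraries where they do the work, as an engineer would, in place of code of your own. Each camera call takes 0.05 s, during which the arm holds its last target. There are 200 camera calls.

## Working session

There is one attempt and no reset: what is moved stays moved. The work goes in short steps, Python scripts to look and compute and a tool call to move; the robot and the scene stay as the last step left them, time stands still between calls to the robot, and variables do not carry over. Pictures are saved under pics/ and viewed, about 8 in all and at most 12, crops included, and the job is handed in when it is done.

Besides the shell and the picture viewer there is one more tool, called after "Call:" by a JSON object that holds its "method" and its "body", one argument or row to a line. move_arm: Moves the arm, as the interface text tells. Shifts and turns lie within -1 to 1; 1 stands for 800 mm of shift or pi rad of turn. Its arguments: {"type":"object","properties":{"jaw":{"type":"array","items":{"type":"number"}},"dp":{"type":"array","items":{"type":"array","items":{"type":"number","minimum":-1,"maximum":1}}},"rotation":{"type":"array","items":{"type":"array","items":{"type":"number","minimum":-1,"maximum":1}}},"squeeze":{"type":"number"}},"required":["jaw","dp","rotation"]}

```bash
mkdir -p pics; python3 - <<'E'
from workcell import bot, grab_frame, calibration
import cv2,numpy as np
print(bot.observe())
for n in("top","side"):
    cv2.imwrite(f"pics/{n}0.png",grab_frame(n)); c=calibration(n); print(n,np.round(c["camera_matrix"],1).tolist(),np.round(c["T"],4).tolist())
E
```

```text
{'clock': 0.0, 'qpos': array([ 1.09677863,  0.52201147, -0.03633238,  1.59998512,  0.02122256,
        1.02110899, -0.11278162]), 'qd': array([ 0.00082219,  0.00011773,  0.00028064,  0.00012967,  0.0005931 ,
       -0.00183742,  0.00121864]), 'joint_efforts': array([ 3.17082944e-03, -9.27114415e+01,  1.98156394e+00, -3.69931233e+01,
        1.80229062e-02,  8.19846347e-03,  6.10249140e-05]), 'position': array([ 0.24541587, -0.57444163,  0.23073547]), 'tool_rot': array([-3.14046959e+00,  9.71243083e-05,  4.03841855e-01]), 'force': array([-0.58057103, -0.42143453,  0.43819839]), 'moment': array([-0.00930117,  0.02760392,  0.00546398]), 'grip_width': 0.08530751924561225}
top [[468.2, 0.0, 250.4], [0.0, 468.2, 188.3], [0.0, 0.0, 1.0]] [[0.0294, -0.9886, 0.1479, 0.388], [-0.9994, -0.0266, 0.0211, 0.0159], [-0.0169, -0.1484, -0.9888, 1.2925], [0.0, 0.0, 0.0, 1.0]]
side [[389.9, 0.0, 254.5], [0.0, 389.9, 190.7], [0.0, 0.0, 1.0]] [[-0.8834, -0.2691, 0.3836, 0.1267], [-0.4683, 0.4826, -0.7401, 0.889], [0.014, -0.8335, -0.5524, 0.716], [0.0, 0.0, 0.0, 1.0]]
```

View pics/top0.png

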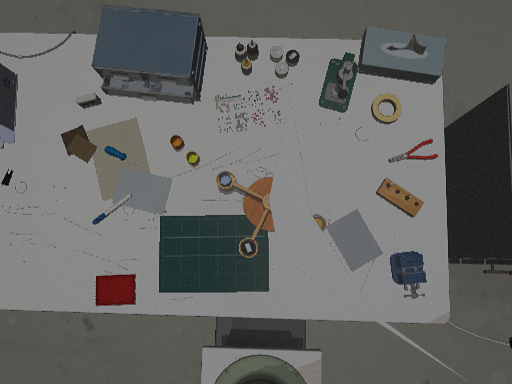

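View pics/side0.png

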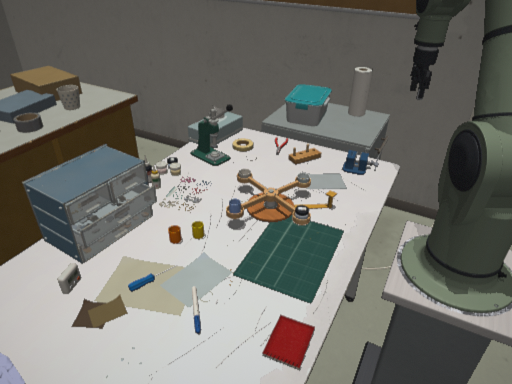

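```bash
python3 - <<'E'
import cv2,numpy as np
t=cv2.imread("pics/top0.png")[150:290,190:360]; s=cv2.imread("pics/side0.png")[150:240,210:360]
cv2.imwrite("pics/c1.png",cv2.resize(t,None,fx=4,fy=4,interpolation=cv2.INTER_CUBIC))
cv2.imwrite("pics/c2.png",cv2.resize(s,None,fx=5,fy=5,interpolation=cv2.INTER_CUBIC))
E
```

```text
(no output)
```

View pics/c1.png

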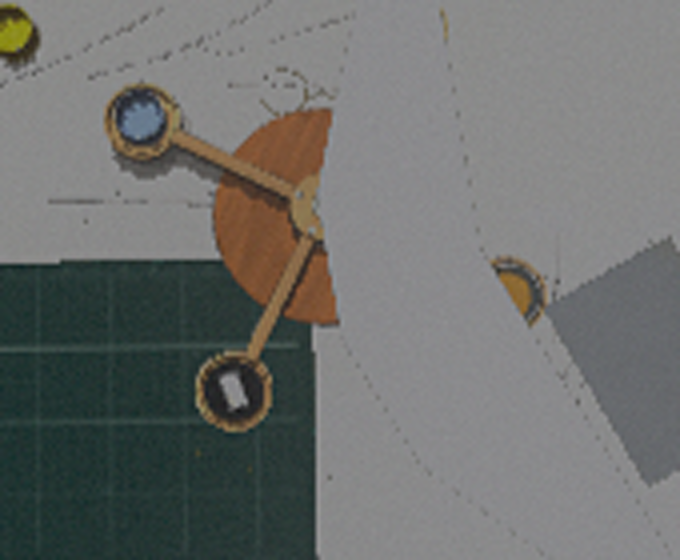

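View pics/c2.png

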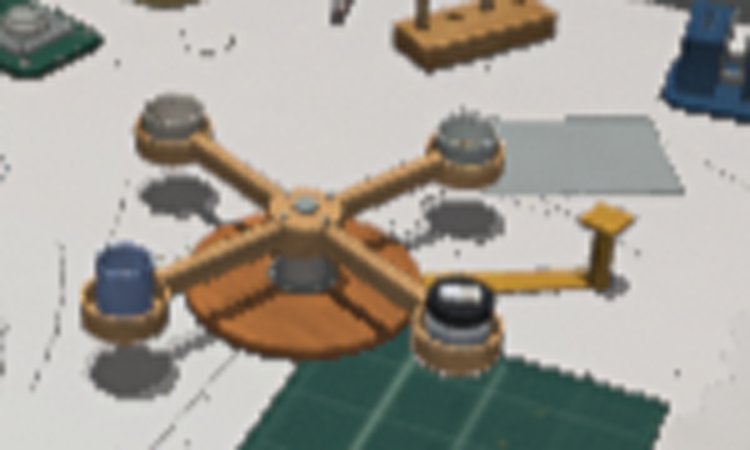

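```bash
cat >h.py <<'E'
import numpy as np
from workcell import calibration
def ray(n,u,v,z):
    c=calibration(n);T=np.array(c["T"]);d=T[:3,:3]@np.linalg.solve(np.array(c["camera_matrix"]),[u,v,1]);o=T[:3,3]
    return (o+d*(z-o[2])/d[2])[:2]
def proj(n,p):
    c=calibration(n);T=np.array(c["T"]);q=T[:3,:3].T@(np.array(p)-T[:3,3]);q=np.array(c["camera_matrix"])@q;return q[:2]/q[2]
E
python3 - <<'E'
from h import *
S=lambda u,v:((u+.5)/5-.5+210,(v+.5)/5-.5+150)
P=lambda u,v:((u+.5)/4-.5+190,(v+.5)/4-.5+150)
h=ray("side",*S(306,205),.066);print("hub side",h)
for k,(u,v) in dict(L=(580,217),T=(605,205),R=(634,218),B=(607,235)).items():
    p=ray("side",*S(u,v),.05);print(k,p,np.linalg.norm(p-h),np.degrees(np.arctan2(*(p-h)[::-1])))
for k,n,u,v,z in [("jar","top",234,392,.077),("beaker","top",141,118,.078),("hub","top",308,205,.062),("cupR","top",516,293,.06)]:
    p=ray(n,*P(u,v),z);print(k,p,np.linalg.norm(p-h),np.degrees(np.arctan2(*(p-h)[::-1])))
for k,u,v,z in [("jar",460,300,.077),("beaker",124,255,.081),("cup1",172,112,.069),("cup2",467,130,.069),("foot strip",428,285,.004)]:
    p=ray("side",*S(u,v),z);print(k,p,np.linalg.norm(p-h),np.degrees(np.arctan2(*(p-h)[::-1])))
E
```

```text
hub side [ 0.53530057 -0.00654174]
L [ 0.39191791 -0.09881711] 0.1705090391515939 -147.23627844238067
T [ 0.38275606 -0.11924443] 0.18966214135459222 -143.5423283050292
R [ 0.36235743 -0.11402345] 0.2036213390335878 -148.13963243189443
B [ 0.37094395 -0.08804375] 0.18345484138653906 -153.6238680306204
jar [0.4150137  0.04322554] 0.13017569928640083 157.5232508591963
beaker [0.59215218 0.10982267] 0.1295097653360583 63.961469533953526
hub [ 0.53945332 -0.00167333] 0.006398958358852621 49.535873412691515
cupR [ 0.48525109 -0.13959225] 0.1421527020138451 -110.61474509889602
jar [0.41192379 0.05288174] 0.13694152175587382 154.2825683094011
beaker [0.59367104 0.11071417] 0.13098114125462282 63.535692254774915
cup1 [ 0.65699385 -0.05827754] 0.13223405821842618 -23.031936277362092
cup2 [ 0.48133613 -0.13098628] 0.13564146287858955 -113.44360458355104
foot strip [ 0.4680343  -0.04764007] 0.07882781763978589 -148.57591288599582
```

Call:
{"method": "move_arm", "body": {
  "jaw": [255, 255, 255, 255, 255, 255, 255, 255, 255, 255],
  "dp": [
    [0, 0, 0],
    [0, 0, 0],
    [0, 0, 0],
    [0.024, -0.0545, 0],
    [0.024, -0.0545, 0],
    [0.024, -0.0545, 0],
    [0.024, -0.0545, 0],
    [0.024, -0.0545, 0],
    [0.024, -0.0545, 0],
    [0.024, -0.0545, 0]
  ],
  "rotation": [
    [0, 0, 0.0429],
    [0, 0, 0.0429],
    [0, 0, 0.0429],
    [0, 0, 0],
    [0, 0, 0],
    [0, 0, 0],
    [0, 0, 0],
    [0, 0, 0],
    [0, 0, 0],
    [0, 0, 0]
  ]
}}

```text
clock: 1.35
position: [0.3805, -0.2681, 0.2312]
tool_rot: [-3.142, 0.0, -0.001]
force: [0.9, 0.8, 0.5]
grip_width: 0.0001
```

Call:
{"method": "move_arm", "body": {
  "jaw": [255, 255, 255, 255, 255, 255, 255],
  "dp": [
    [0.024, -0.054, 0],
    [0.024, -0.054, 0],
    [0.024, -0.054, 0],
    [0.024, -0.054, 0],
    [0.023, -0.053, 0],
    [0, 0, 0],
    [0, 0, 0]
  ],
  "rotation": [
    [0, 0, 0],
    [0, 0, 0],
    [0, 0, 0],
    [0, 0, 0],
    [0, 0, 0],
    [0, 0, 0],
    [0, 0, 0]
  ]
}}

```text
clock: 2.22
position: [0.4751, -0.0549, 0.2311]
tool_rot: [3.141, 0.001, -0.001]
force: [0.5, -1.3, 0.6]
grip_width: 0.0002
```

```bash
python3 - <<'E'
from workcell import bot, grab_frame
import cv2,numpy as np
from h import *
p=bot.observe()["position"];print(p,proj("side",p))
s=grab_frame("side");cv2.imwrite("pics/s1f.png",s);t=grab_frame("top")
a=cv2.resize(s[90:240,210:360],None,fx=4,fy=4,interpolation=cv2.INTER_CUBIC)
cv2.imwrite("pics/s1.png",a)
E
```

```text
[ 0.47508702 -0.05490413  0.23106872] [299.67059303 139.29229121]
```

View pics/s1.png

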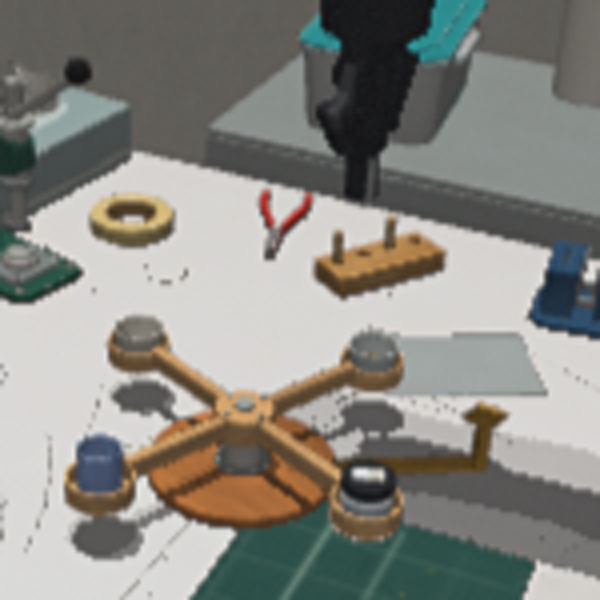

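Call:
{"method": "move_arm", "body": {
  "jaw": [255, 255, 255, 255, 255, 255],
  "dp": [
    [0, -0.004, 0.05],
    [0, 0, 0.05],
    [0, 0, 0.05],
    [0, 0, 0.05],
    [0, 0, 0.046],
    [0, 0, 0]
  ],
  "rotation": [
    [0, 0, 0],
    [0, 0, 0],
    [0, 0, 0],
    [0, 0, 0],
    [0, 0, 0],
    [0, 0, 0]
  ]
}}

```text
clock: 3.08
position: [0.4738, -0.052, 0.0329]
tool_rot: [3.141, 0.004, -0.002]
force: [-0.1, -0.7, 0.6]
grip_width: 0.0001
```

Call:
{"method": "move_arm", "body": {
  "jaw": [255, 255, 255, 255, 255, 255, 255, 255, 255],
  "dp": [
    [0.0081, 0.0052, 0],
    [0.0081, 0.0052, 0],
    [0.0081, 0.0052, 0],
    [0.0081, 0.0052, 0],
    [0.0075, 0.0022, 0],
    [0.0075, 0.0022, 0],
    [0.0075, 0.0022, 0],
    [0.0075, 0.0022, 0],
    [0, 0, 0]
  ],
  "rotation": [
    [0, 0, 0],
    [0, 0, 0],
    [0, 0, 0],
    [0, 0, 0],
    [0, 0, 0],
    [0, 0, 0],
    [0, 0, 0],
    [0, 0, 0],
    [0, 0, 0]
  ]
}}

```text
clock: 4.2
position: [0.526, -0.0751, 0.0345]
tool_rot: [3.142, -0.001, -0.001]
force: [-0.7, 0.3, -0.1]
grip_width: -0.0
```

```bash
python3 - <<'E'
from workcell import bot, grab_frame
import cv2,numpy as np
s=grab_frame("side");cv2.imwrite("pics/s2f.png",s)
cv2.imwrite("pics/s2.png",cv2.resize(s[150:240,210:360],None,fx=5,fy=5,interpolation=cv2.INTER_CUBIC))
E
```

```text
(no output)
```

View pics/s2.png

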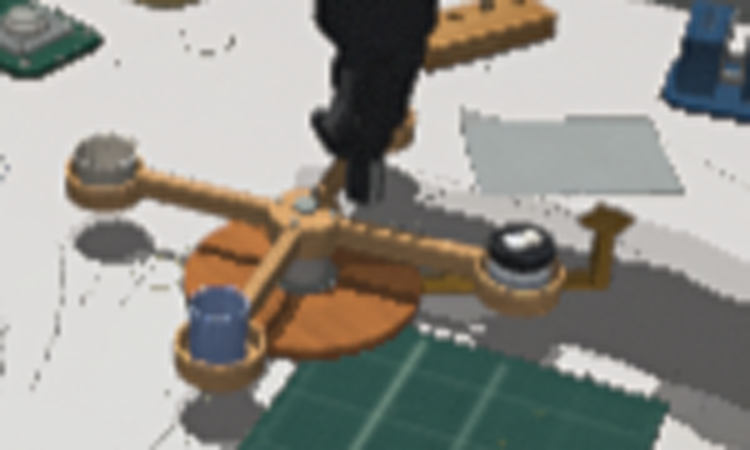

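```bash
python3 - <<'E'
from h import *
S=lambda u,v:((u+.5)/5-.5+210,(v+.5)/5-.5+150)
h=np.array([.5355,-.0065])
for k,u,v,z in [("jar",521,243,.077),("beaker",219,300,.081),("cup1",105,153,.069)]:
    p=ray("side",*S(u,v),z);print(k,p,np.linalg.norm(p-h),np.degrees(np.arctan2(*(p-h)[::-1])))
a=np.radians(-147.5)
p=[*(h+.135*np.array([np.cos(a),np.sin(a)])),.077];q=proj("side",p);print("goal lid crop px",(q+.5-[210,150])*5-.5)
E
```

```text
jar [ 0.40210262 -0.01620316] 0.13374981084553536 -175.8397048731283
beaker [0.52629066 0.1225597 ] 0.12938786268699864 94.08154683394066
cup1 [0.66911244 0.0058532 ] 0.1341822806591688 5.2822919547881755
goal lid crop px [527.51250035 182.62514779]
```

Call:
{"method": "move_arm", "body": {
  "jaw": [255, 255, 255, 255, 255, 255],
  "dp": [
    [0.0077, 0, 0],
    [0.0077, 0, 0],
    [0.0077, 0, 0],
    [0.0077, 0, 0],
    [0, 0, 0],
    [0, 0, 0]
  ],
  "rotation": [
    [0, 0, 0],
    [0, 0, 0],
    [0, 0, 0],
    [0, 0, 0],
    [0, 0, 0],
    [0, 0, 0]
  ]
}}

```text
clock: 5.0
position: [0.5502, -0.075, 0.0346]
tool_rot: [3.142, -0.001, -0.001]
force: [-0.5, 0.1, 0.3]
grip_width: 0.0001
```

```bash
python3 - <<'E'
from workcell import bot, grab_frame
import cv2,numpy as np
s=grab_frame("side");cv2.imwrite("pics/s3f.png",s)
cv2.imwrite("pics/s3.png",cv2.resize(s[150:240,210:360],None,fx=5,fy=5,interpolation=cv2.INTER_CUBIC))
E
```

```text
(no output)
```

View pics/s3.png

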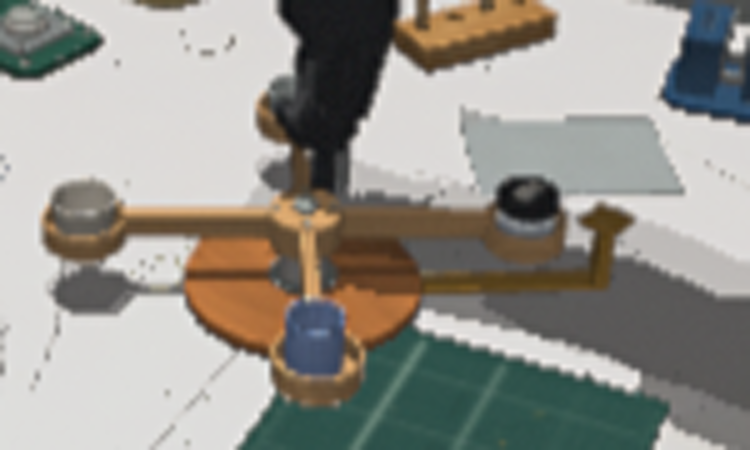

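```bash
python3 - <<'E'
from h import *
S=lambda u,v:((u+.5)/5-.5+210,(v+.5)/5-.5+150)
h=np.array([.5355,-.0065])
for k,u,v,z in [("jar",528,194,.077),("beaker",316,312,.081),("cup1",85,196,.069),("bolt",306,205,.066),("diamond",607,218.5,.05),("strip",430,284,.004),("strip",500,282,.004),("strip",570,279,.004),("holder rim jar",524,226,.056)]:
    p=ray("side",*S(u,v),z);print(k,p,np.linalg.norm(p-h),np.degrees(np.arctan2(*(p-h)[::-1])))
for d in(-154,-151,-148):
    a=np.radians(d);q=proj("side",[*(h+.135*np.array([np.cos(a),np.sin(a)])),.077]);print(d,(q+.5-[210,150])*5-.5)
E
```

```text
jar [ 0.41691528 -0.0672463 ] 0.1332383112239038 -152.8757178385567
beaker [0.47483032 0.10663082] 0.1283720854306854 118.20372320757846
cup1 [0.65450413 0.05383427] 0.1334249113877279 26.884691650189023
bolt [ 0.53530057 -0.00654174] 0.00020374806233641686 -168.18000199813832
diamond [ 0.37677876 -0.10535711] 0.18698973195530647 -148.08391450397747
strip [ 0.46735641 -0.04923509] 0.0804352937617438 -147.906817089769
strip [ 0.42975438 -0.07255882] 0.12468321583184343 -148.007162965054
strip [ 0.39234083 -0.09701905] 0.16937605317807963 -147.69497489183226
holder rim jar [ 0.41602621 -0.06396081] 0.1325734943567798 -154.31481281233891
-154 [531.40527783 196.47238082]
-151 [529.95450433 190.04400703]
-148 [527.9099912  183.67874704]
```

Call:
{"method": "move_arm", "body": {
  "jaw": [255, 255, 255, 255],
  "dp": [
    [0.0033, 0, 0],
    [0.0032, 0, 0],
    [0, 0, 0],
    [0, 0, 0]
  ],
  "rotation": [
    [0, 0, 0],
    [0, 0, 0],
    [0, 0, 0],
    [0, 0, 0]
  ]
}}

```text
clock: 5.55
position: [0.5553, -0.075, 0.0345]
tool_rot: [-3.142, -0.0, -0.001]
force: [0.1, -0.9, -0.0]
grip_width: 0.0001
```

```bash
python3 - <<'E'
from workcell import bot, grab_frame
import cv2,numpy as np
s=grab_frame("side");cv2.imwrite("pics/s4f.png",s)
cv2.imwrite("pics/s4.png",cv2.resize(s[150:240,210:360],None,fx=5,fy=5,interpolation=cv2.INTER_CUBIC))
E
```

```text
(no output)
```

View pics/s4.png

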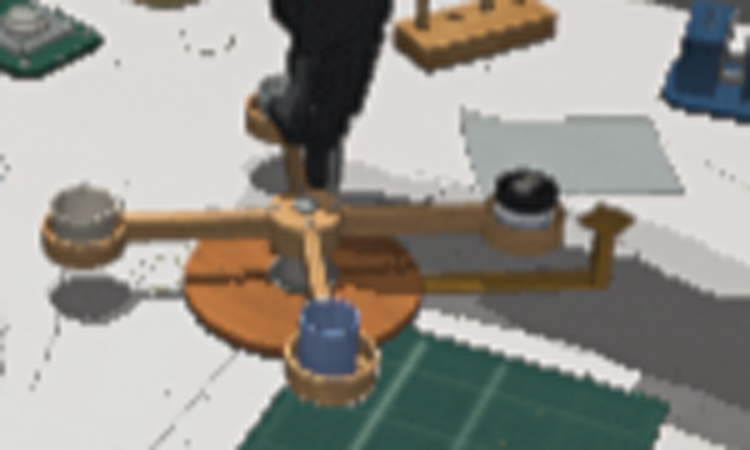

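Call:
{"method": "move_arm", "body": {
  "jaw": [255, 255, 255, 255],
  "dp": [
    [0.0018, 0, 0],
    [0.0017, 0, 0],
    [0, 0, 0],
    [0, 0, 0]
  ],
  "rotation": [
    [0, 0, 0],
    [0, 0, 0],
    [0, 0, 0],
    [0, 0, 0]
  ]
}}

```text
clock: 6.1
position: [0.5581, -0.075, 0.0345]
tool_rot: [-3.142, -0.0, -0.001]
force: [-1.2, -0.2, 0.3]
grip_width: 0.0001
```

Call:
{"method": "move_arm", "body": {
  "jaw": [255, 255, 255, 255, 255, 255, 255, 255, 255],
  "dp": [
    [-0.012, 0, 0],
    [-0.012, 0, 0],
    [0, 0, -0.04],
    [0, 0, -0.05],
    [0, 0, -0.05],
    [0, 0, -0.05],
    [0, 0.06, -0.02],
    [0, 0.06, 0],
    [0, 0.06, 0]
  ],
  "rotation": [
    [0, 0, 0],
    [0, 0, 0],
    [0, 0, 0],
    [0, 0, 0],
    [0, 0, 0],
    [0, 0, 0],
    [0, 0, 0],
    [0, 0, 0],
    [0, 0, 0]
  ]
}}

```text
clock: 7.22
position: [0.5381, -0.2204, 0.2029]
tool_rot: [3.141, -0.001, -0.0]
force: [0.5, 0.2, 0.9]
grip_width: -0.0
```

Call:
{"method": "move_arm", "body": {
  "jaw": [255, 255, 255, 255, 255, 255, 255, 255],
  "dp": [
    [0, 0.06, 0],
    [0, 0.06, 0],
    [0, 0.06, 0],
    [0, 0.06, 0],
    [0, 0.06, 0],
    [0, 0.06, 0],
    [0, 0, 0],
    [0, 0, 0]
  ],
  "rotation": [
    [0, 0, 0],
    [0, 0, 0],
    [0, 0, 0],
    [0, 0, 0],
    [0, 0, 0],
    [0, 0, 0],
    [0, 0, 0],
    [0, 0, 0]
  ]
}}

```text
clock: 8.22
position: [0.5384, -0.5063, 0.2021]
tool_rot: [-3.141, 0.0, -0.0]
force: [0.5, 0.1, 0.0]
grip_width: -0.0002
```

```bash
python3 - <<'E'
from workcell import bot, grab_frame
import cv2,numpy as np
s=grab_frame("side");t=grab_frame("top")
a=cv2.resize(s[150:240,210:360],None,fx=4,fy=4,interpolation=cv2.INTER_CUBIC)
b=cv2.resize(t[155:270,200:350],None,fx=4,fy=4,interpolation=cv2.INTER_CUBIC)[:240+220]
cv2.imwrite("pics/s5.png",cv2.resize(s[150:240,210:360],None,fx=5,fy=5,interpolation=cv2.INTER_CUBIC))
cv2.imwrite("pics/t5.png",b)
E
```

```text
(no output)
```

View pics/s5.png

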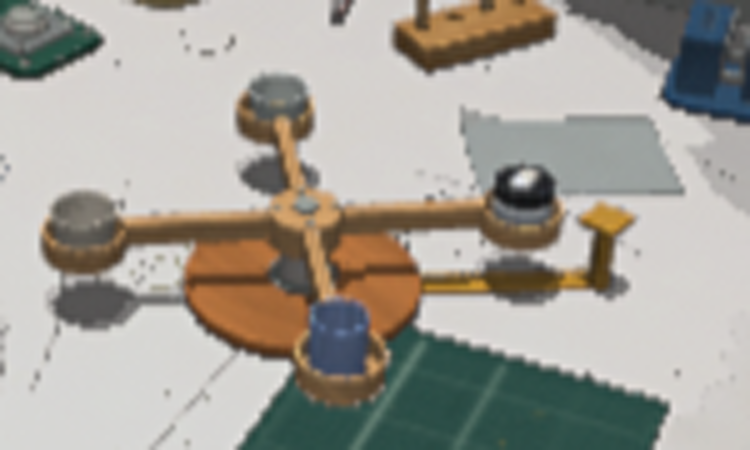

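View pics/t5.png

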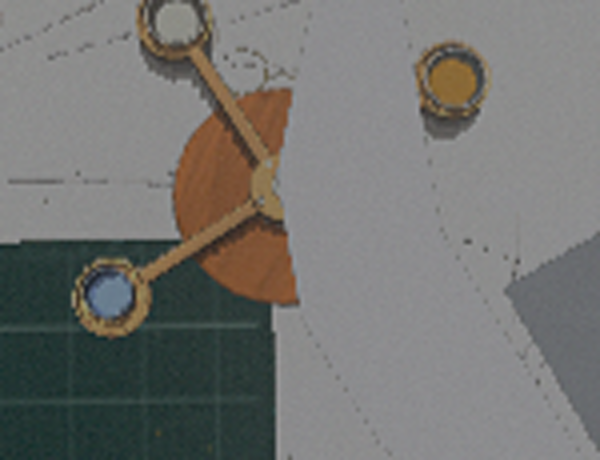

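```bash
python3 - <<'E'
from h import *
S=lambda u,v:((u+.5)/5-.5+210,(v+.5)/5-.5+150)
P=lambda u,v:((u+.5)/4-.5+200,(v+.5)/4-.5+155)
h=np.array([.5355,-.0065]);R={}
for k,n,q,z in [("jar lid","side",S(524.5,184),.077),("beaker","side",S(339,311),.081),("cup1","side",S(85,209),.069),("cup2","side",S(279,92),.069),
 ("beaker rim","top",P(111,295),.056),("cup1 rim","top",P(176,22),.056),("cup2 rim","top",P(454,80),.056)]:
    p=ray(n,*q,z);R[k]=p;print(k,p.round(4),np.linalg.norm(p-h).round(4),np.degrees(np.arctan2(*(p-h)[::-1])).round(1))
def ang(d):return np.degrees(np.arctan2(d[1],d[0]))
print("side beaker-cup2",ang(R["beaker"]-R["cup2"])," jar-cup1",ang(R["jar lid"]-R["cup1"]),"top cup2-beaker",ang(R["beaker rim"]-R["cup2 rim"]))
E
```

```text
jar lid [ 0.4227 -0.0767] 0.1329 -148.1
beaker [0.4642 0.0997] 0.1279 123.9
cup1 [0.6471 0.066 ] 0.1331 33.0
cup2 [ 0.608  -0.1152] 0.1307 -56.3
beaker rim [0.4643 0.1   ] 0.1281 123.8
cup1 rim [0.6491 0.0629] 0.1331 31.4
cup2 rim [ 0.6143 -0.1244] 0.1418 -56.2
side beaker-cup2 123.78914801529926  jar-cup1 -147.56114259862042 top cup2-beaker 123.77304317597786
```

```bash
python3 -c "
from workcell import workorder; print(workorder.job_done())"
```

```text
the job is handed in; nothing more can be done
None
```

I pushed a bare carousel arm about 57° anticlockwise with the closed fingertips until the jar stood in front of the pointer. Then I backed the fingers off, lifted them clear and handed the job in at about 8.3 s.

- **Jar position:** seen from the carousel axis, the jar lid lies at −148.1° and the pointer at −147.9°. The lines through opposite pots put the jar at −147.6° and −146.2°. At worst that is about 4 mm of error against the 12 mm allowed.
- **Pots and bystanders:** in the last pictures the four pots look seated and upright and the wheel in place. The peg block showed no shift. The marker pen was outside the last crops, but the arm never went near it.
- **Forces:** the readings taken at the end of each move stayed around 1 N.
- **Measurement limits:** something white hid the right-hand part of the carousel from the top camera, so the jar and pointer positions come mainly from the side camera. The two cameras agreed to within about 2° on the pots both could see. The top camera put one cup's radius 7 mm too far out. I did not separately measure that the wheel was at rest.

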